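Pin the stop and press a rest strip into the corner

TASK

A teak rest strip for the braai grid is to be screwed down in the jig on the shelf: slide the orange stop along the fence towards the middle of the deck until it stops, where its hole lines up with the hole in the deck, and push the red-headed lock pin from its wooden rest fully home through both. Then lay the strip lengthwise in the corner, rib up, its side flat along the whole of the fence and one end up against the stop, and with a diagonal push keep it pressed firmly both down on the deck and back against the fence, as if for the screws. Finish while still pushing, do not let go or back off, and leave the bowl, grinder and tongs where they are.

Things in the scene. Friction and masses are not known exactly. Their poses are not given: they have to be found in the camera images.
- jig: The fixed jig. Origin: 50 mm off the middle of its length, at table level. Own axes: x points squarely to the fence (away from the robot), y along the fence towards the stop, z up. Its flat grey deck covers x -70..60, y -95..195 mm, its top is at z = 18 mm. The aluminium fence stands on the far side: face at x = 60 mm, 20 mm thick, y -95..195 mm, top at z = 64 mm. Strip fully in the corner: its centre at x = 36, y = 7.5 mm, its underside at z = 18 mm.
- deck: The grey deck plate of the jig, 130 x 290 x 15 mm; origin on the jig's own z axis, 3 mm above the table (its underside), axes as the jig's. Under a pressed strip, its friction swallows a backward push of up to about half the downward push, and only the rest reaches the fence: push back at least as hard as down.
- fence: The aluminium fence of the jig, 20 x 290 x 64 mm; origin equal to the jig's, axes as the jig's
- stop (a joint): Slide of the orange stop along the jig's y, in m: 0 = at its end of travel nearest the strip's place, holes in line; grows along the jig's +y, up to 0.06. A push of 3 to 8 N along the jig's -y moves it; it stays where it is left; a hard end stands at 0. Without the pin it gives way when pushed; pinned, about 2 mm of play remains.
- stop_hole (a point): Mouth of the hole, in the middle of the stop's top face. The stop is a block of 56 (jig x) x 45 (jig y) x 24 mm (z), this point is at jig x = 25, y = 100 mm + joint value, z = 42 mm. Axes as the jig's. Its through hole is 14 mm wide, with a small chamfer.
- deck_hole (a point): Mouth of the deck's hole, on the deck's top face under the stop: 14 mm wide, 15 mm deep, at jig x = 25, y = 100, z = 18 mm
- pin_rest: Fixed dark wooden block 60 x 60 x 44 mm with a 15 mm hole down its middle in which the pin stands at first; origin centre of the underside
- pin: Steel lock pin, shank 12 mm thick and 40 mm long with a tapered foot, red round head 22 mm wide and 22 mm tall above it. Origin: foot end of the shank, z up the pin to the head (shoulder of the head at z = 40, top at z = 62 mm). In the rest, the shoulder lies on the block's top; fully home, it lies on the stop's top.
- strip: Light teak strip 140 mm long, of inverted T section, 0.11 to 0.23 kg: foot 48 mm wide and 24 mm tall, on it along the middle a rib 28 mm wide and 18 mm tall (10 mm wide ledge each side), 42 mm tall in all. Origin: centre of the underside, y along its length, x across, z up. It lies on the table, rib up; either end and either side may be used.
- bowl: Blue ceramic bowl, 130 mm wide, 60 mm tall, loose; origin centre of underside. Leave it.
- grinder: Empty clear salt grinder with knob, 52 mm wide, 135 mm tall, loose; origin centre of underside. Leave it.
- tongs: Aluminium tongs lying flat, about 290 mm long (own y) and 80 mm wide, 14 mm tall, loose; origin at the middle, on the table. Leave them.
There are look-alikes about, which are no part of the job. Several things look just like the pin: the one meant starts farthest to the robot's left. There is more than one size of the pin_rest; the one meant has the size given above.

How it is judged:
By the outcome, as a careful person would: the job done as asked, in the order asked, and still so for the second after the job is handed in, while the arm keeps its last pose, push and grip.
It also fails if it takes over 72 s, if anything falls off the work surface, if the arm or the gripper's body presses on something with over 40 N, if the wrist force passes 120 N, or if a joint passes its speed limit or range.

ROBOT

A 6-joint arm with a two-finger parallel gripper is mounted at the origin on the work surface. World frame = base frame: x ahead of the robot, y to its left, z up, the work surface at z = 0. Lengths are in mm, angles in rad, forces in N, time in s.
With the tool pointing down it reaches from about 325 to 775 mm from the base axis. Payload 5.5 kg.
Tool frame: the origin (TCP) lies at the very end of the fingers, on their centre line; the grasp point (between the pads) lies 19 mm behind it; z points along the fingers, y is the direction in which the jaws open and shut (so a half turn about z gives the same grasp; the last joint's range is limited). The gripper opens to 85 mm and grips with 20 to 120 N. Pads are 22 mm wide; open, the fingers measure 114 mm over their backs; the gripper's body (76 mm by 85 mm) begins 54 mm behind the grasp point. The pads swing forward as they close: fully open they stand 13 mm farther back than shut.
Start: joints at [1.101, 0.091, 1.231, -0, 1.82, -0.057], TCP at [240.711, 549.613, 231.275] pointing down, gripper open.
Joint ranges: [-2.87, 2.87], [-0.86, 2.18], [0.17, 2.46], [-1.51, 4.65], [0.06, 2.69], [-2.65, 2.65]. Speed limits (rad/s): [2.57, 2.57, 3.01, 3.14, 3.14, 3.14].

INTERFACE

Orientations are given as a unit quaternion [x, y, z, w].
In Python, from bench import arm gives the robot as it stands.
- The arm moves only by the shell command python3 -m jog 'ROWS' [OPENING]. ROWS is JSON, one flat list of numbers, 4 for each row, row after row: the shift along the world's x, y, z in mm, then the turn about the world's z in degrees. A call has exactly 8 rows; each row is the pose to reach, as a shift and turn from the pose measured when the call began; what a row does not reach only later rows make up. A row lasts 1/8 s, in which the tool goes at most 62.5 mm and 10.7 degrees, less where a joint would pass 70% of its speed; a pose out of reach is approached as far as the arm can. A call with a gripper value outside its range is refused whole. OPENING is the finger opening in mm, from 0 to 85.4, set as the call begins (- or left out, the last holds). The fingers move at their own pace and stop on an object; the grip force is fixed at half the most. Time passes only in rows, so rows that repeat a pose let the fingers close, or fill a call up. It gives the time, the measured TCP pose, the force and the opening at its end, in the units of the state.
- arm.state(): the state, without advancing time (a new reading comes with each control period).
- arm.read_camera(name): name is "side" or "top" or "wrist"; returns a dict with "pixels" (384x512x3 uint8, red, green, blue), "mtx" (3x3 intrinsics, pixels), "position" and "attitude" of the camera in the world. Camera axes: x right, y up, looking along -z (the intrinsics and any distortion apply to the point x, -y, -z); pixel columns grow to the right and rows downward; lengths in mm; the calibration is good to about 2 mm. A picture is of the moment at which its call begins. There is no depth.
- arm.finish_job(): hands the job in, once; it reports no verdict.
The state is a dict: "t": time; "joints": joint angles; "joint_velocities": joint speeds; "joint_torque": joint torques, N m; "ee_pos": TCP position; "orientation": TCP orientation; "force": force on the tool from outside, world axes, zero at the start; "wrist_torque": the same for the moment, N m; "opening": finger opening in mm.
Only numpy, scipy, OpenCV 4.12 (cv2) and the standard library are available. Lean on these libraries where they do the work, as an engineer would, in place of code of your own. Each camera call takes 0.05 s, during which the arm holds its last target.

## Working session

There is one attempt and no reset: what is moved stays moved. The work goes in short steps, Python scripts to look and compute and a shell command to move; the robot and the scene stay as the last step left them, time stands still between calls to the robot, and variables do not carry over. Pictures are saved under pics/ and viewed, and the job is handed in when it is done.

```bash
ls; mkdir -p pics
cat > h.py <<'E'
import numpy as np, cv2, json
from bench import arm
from scipy.spatial.transform import Rotation as R
def snap(name, tag):
    d=arm.read_camera(name); np.savez('pics/%s.npz'%tag, **{k:np.array(v) for k,v in d.items()})
    cv2.imwrite('pics/%s.png'%tag, cv2.cvtColor(np.array(d['pixels']),cv2.COLOR_RGB2BGR)); return d
def load(tag): return dict(np.load('pics/%s.npz'%tag, allow_pickle=True))
def rot(a):
    a=np.array(a); return a if a.shape==(3,3) else R.from_quat(a).as_matrix()
def ray(d,uv):
    K=np.array(d['mtx']); v=np.linalg.inv(K)@np.array([uv[0],uv[1],1.0]); v=v*[1,-1,-1]
    return np.array(d['position']), rot(d['attitude'])@v
def onz(d,uv,z):
    p,v=ray(d,uv); return p+v*(z-p[2])/v[2]
def proj(d,P):
    c=rot(d['attitude']).T@(np.array(P)-np.array(d['position'])); c=c*[1,-1,-1]; q=np.array(d['mtx'])@c; return q[:2]/q[2]
def tri(d1,u1,d2,u2):
    p,v=ray(d1,u1);q,w=ray(d2,u2);v=v/np.linalg.norm(v);w=w/np.linalg.norm(w)
    s=np.linalg.lstsq(np.c_[v,-w],q-p,rcond=None)[0];a=p+v*s[0];b=q+w*s[1];return (a+b)/2,np.linalg.norm(a-b)
E
python3 - <<'E'
from h import *
for n in ['side','top','wrist']:
    d=snap(n,n+'0'); print(n,{k:np.round(v,3).tolist() for k,v in d.items() if k!='pixels'})
s=arm.state(); print(s)
E
```

```text
pics
side {'mtx': [[404.383, 0.0, 253.159], [0.0, 404.383, 190.376], [0.0, 0.0, 1.0]], 'position': [415.519, -805.502, 563.46], 'attitude': [0.485, -0.064, -0.09, 0.868]}
top {'mtx': [[385.063, 0.0, 255.042], [0.0, 385.063, 189.291], [0.0, 0.0, 1.0]], 'position': [423.409, 28.576, 893.796], 'attitude': [-0.077, 0.076, 0.707, -0.699]}
wrist {'mtx': [[283.025, 0.0, 257.041], [0.0, 283.025, 190.402], [0.0, 0.0, 1.0]], 'position': [177.338, 577.545, 372.094], 'attitude': [-0.114, -0.073, 0.543, 0.829]}
{'t': 0.15, 'joints': array([ 1.10132527e+00,  9.17254392e-02,  1.23162451e+00, -7.98042269e-06,
        1.81979929e+00, -5.67284825e-02]), 'joint_velocities': array([ 0.00036544, -0.00233938, -0.00423582, -0.00130264,  0.00145735,
       -0.00070153]), 'joint_torque': array([ 1.62385579e-03, -4.59366560e+01, -4.18528247e+01,  1.07795959e-06,
        9.48500965e-03, -3.72521401e-05]), 'ee_pos': array([240.59624847, 549.41404346, 230.37833811]), 'orientation': array([ 2.04910441e-01,  9.78780417e-01, -7.52519070e-04, -1.98680308e-04]), 'force': array([-0.68879272, -0.02853328,  0.62174369]), 'wrist_torque': array([-0.01723195,  0.05178214, -0.00215863]), 'opening': 85.43611017288116}
```

View pics/top0.png

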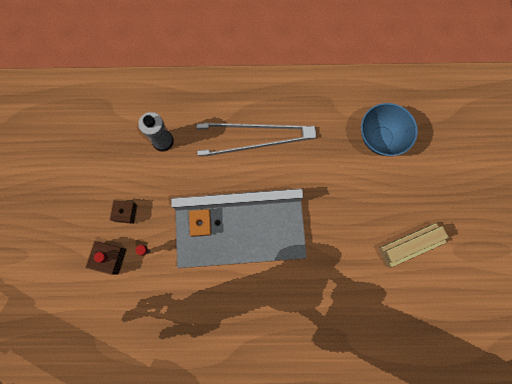

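View pics/side0.png

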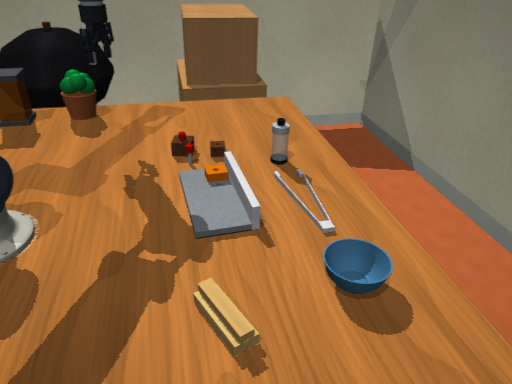

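View pics/wrist0.png

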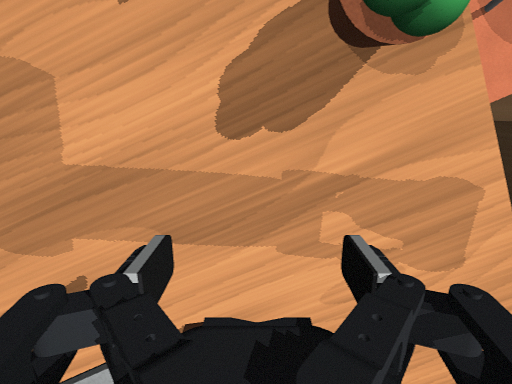

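Run:
```python
from h import *
a=cv2.imread('pics/top0.png')[190:290,70:320]; b=cv2.imread('pics/side0.png')[120:245,155:275]
a=cv2.resize(a,None,fx=3.2,fy=3.2,interpolation=cv2.INTER_CUBIC); b=cv2.resize(b,None,fx=4,fy=4,interpolation=cv2.INTER_CUBIC)
cv2.imwrite('pics/cropa.png',a);cv2.imwrite('pics/cropb.png',b)
d=load('top0'); s=load('side0')
hsv=cv2.cvtColor(d['pixels'],cv2.COLOR_RGB2HSV)
hs=cv2.cvtColor(s['pixels'],cv2.COLOR_RGB2HSV)
def blobs(h,lo,hi,mn):
    m=cv2.inRange(h,lo,hi); n,l,st,c=cv2.connectedComponentsWithStats(m)
    return [(st[i].tolist(),c[i].round(1).tolist()) for i in range(1,n) if st[i][4]>mn]
for nm,h in (('top',hsv),('side',hs)):
    print(nm,'red',blobs(h,(0,200,90),(4,255,255),15),blobs(h,(174,180,90),(180,255,255),15))
    print('orange',blobs(h,(9,220,150),(16,255,255),60))
    print('teak',blobs(h,(20,60,120),(30,150,255),60))
for uv in [(100,257),(141,250),(200,223),(218,223)]: print(hsv[uv[1],uv[0]])
print(hsv[245,415])
for z,uv in ((66,(100,257)),(62,(141,250)),(42,(199.5,222.5)),(18,(218,222.5))): print(uv,onz(d,uv,z).round(1))
```

```text
top red [([136, 248, 10, 7, 26], [140.8, 250.9]), ([96, 252, 8, 10, 33], [100.0, 256.3])] []
orange []
teak [([381, 224, 56, 25, 82], [407.6, 235.9]), ([386, 226, 63, 41, 682], [415.3, 247.5])]
side red [([179, 132, 6, 8, 31], [181.1, 134.9]), ([185, 144, 8, 9, 42], [188.5, 147.2])] []
orange [([205, 165, 22, 10, 161], [215.2, 169.2])]
teak [([194, 292, 46, 55, 266], [214.1, 317.5])]
[  0 206 151]
[  0 195 161]
[108  18  71]
[135  34  15]
[ 19 109 173]
(100, 257) [463.  359.8  66. ]
(141, 250) [477.  274.6  62. ]
(199.5, 222.5) [537.4 153.5  42. ]
(218, 222.5) [540.1 114.7  18. ]
```

View pics/cropa.png

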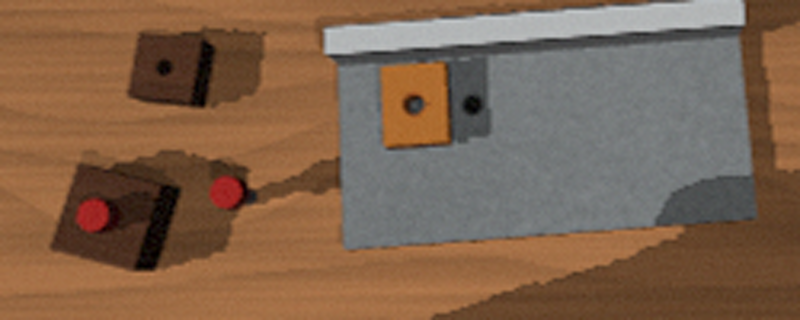

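View pics/cropb.png

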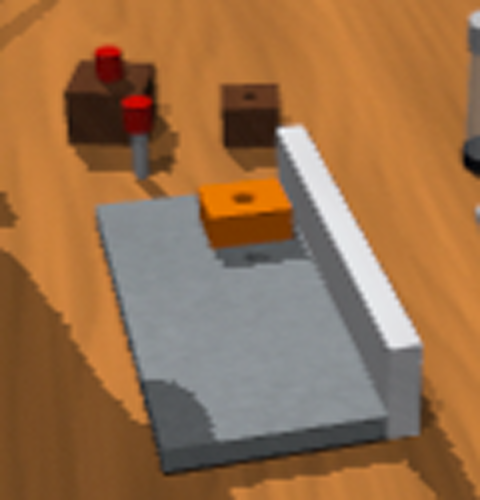

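The pins: (100,257) stands in the large wooden block and (141,250) stands on the bare table. (100,257) is the one meant: it is farthest left and sits in the larger block, and the small empty block is at (120,211). The crops confirm this. Next I measure the jig, the block and the strip.

```bash
cat > m.py <<'E'
from h import *
from scipy.optimize import least_squares
d=load('top0'); s=load('side0')
def mask(d,lo,hi,roi,close=3):
    h=cv2.cvtColor(d['pixels'],cv2.COLOR_RGB2HSV); m=cv2.inRange(h,lo,hi); z=np.zeros_like(m); x0,y0,x1,y1=roi; z[y0:y1,x0:x1]=m[y0:y1,x0:x1]
    z=cv2.morphologyEx(z,cv2.MORPH_CLOSE,np.ones((close,close)));n,l,st,c=cv2.connectedComponentsWithStats(z)
    i=1+np.argmax(st[1:,4]); return (l==i).astype(np.uint8)*255
def quad(m):
    c=max(cv2.findContours(m,cv2.RETR_EXTERNAL,cv2.CHAIN_APPROX_NONE)[0],key=cv2.contourArea)
    for e in np.linspace(1,12,60):
        q=cv2.approxPolyDP(cv2.convexHull(c),e,True)
        if len(q)==4: break
    q=q[:,0].astype(float)
    # refine each side by line fit
    pts=c[:,0].astype(float); L=[]
    for i in range(4):
        a,b=q[i],q[(i+1)%4]; t=(b-a)/np.linalg.norm(b-a); n=np.array([-t[1],t[0]])
        r=pts-a; k=(abs(r@n)<2.0)&(r@t>.12*np.linalg.norm(b-a))&(r@t<.88*np.linalg.norm(b-a))
        vx,vy,x,y=cv2.fitLine(pts[k].astype(np.float32),cv2.DIST_HUBER,0,.01,.01).ravel()
        L.append(np.cross([x,y,1],[x+vx,y+vy,1]))
    out=[]
    for i in range(4):
        p=np.cross(L[i-1],L[i]); out.append(p[:2]/p[2])
    return np.array(out)
E
python3 - <<'E'
from m import *
dk=mask(d,(90,8,40),(125,80,140),(170,195,310,270),9); fe=mask(d,(0,0,150),(180,60,255),(165,180,310,212))
for n,m,z in (('deck',dk,18),('fence',fe,64)):
    q=quad(m); print(n,q.round(1).tolist(),[onz(d,p,z)[:2].round(1).tolist() for p in q])
orr=mask(d,(8,150,60),(18,255,255),(185,205,215,240)); q=quad(orr); print('stop',q.round(1).tolist(),[onz(d,p,42)[:2].round(1).tolist() for p in q],onz(d,q.mean(0),42)[:2])
h=cv2.cvtColor(d['pixels'],cv2.COLOR_RGB2HSV)
print(h[215:232:3,188:212:3].tolist()[:2]); print(h[242:262:4,385:445:8].tolist())
rb=mask(d,(0,60,20),(12,200,90),(85,235,130,275),5); print('restmask',cv2.boundingRect(rb))
# sub pixel holes
g=cv2.cvtColor(d['pixels'],cv2.COLOR_RGB2GRAY).astype(float)
for n,(x0,y0,x1,y1),z in (('stophole',(194,217,206,229),42),('deckhole',(212,217,224,228),18)):
    w=g[y0:y1,x0:x1]; w=np.clip(np.median(w)-15-w,0,None); yy,xx=np.mgrid[y0:y1,x0:x1]; uv=((w*xx).sum()/w.sum(),(w*yy).sum()/w.sum()); print(n,np.round(uv,2),onz(d,uv,z).round(1))
E
```

```text
deck [[298.9, 198.8], [304.6, 256.6], [178.3, 266.4], [176.2, 207.4]] [[593.2, -72.2], [461.0, -80.1], [442.6, 202.3], [576.2, 211.4]]
fence [[301.0, 196.6], [171.3, 206.1], [172.4, 198.8], [301.0, 189.4]] [[589.0, -71.6], [571.1, 212.7], [587.5, 211.0], [605.2, -72.2]]
stop [[208.5, 209.5], [210.2, 233.5], [190.0, 235.5], [190.0, 211.2]] [[566.5, 134.1], [512.7, 129.4], [508.8, 173.9], [563.0, 175.3]] [537.56347363 153.18790025]
[[[14, 51, 111], [14, 189, 171], [14, 188, 172], [15, 182, 171], [15, 186, 170], [14, 182, 175], [14, 182, 177], [13, 192, 113]], [[21, 17, 103], [14, 184, 175], [14, 185, 174], [15, 189, 170], [14, 187, 173], [14, 180, 174], [15, 182, 174], [14, 199, 137]]]
[[[12, 152, 126], [24, 96, 152], [18, 109, 161], [21, 105, 172], [18, 106, 175], [19, 108, 175], [21, 102, 175], [21, 98, 177]], [[22, 96, 173], [18, 111, 154], [20, 102, 173], [19, 106, 175], [19, 106, 175], [20, 99, 178], [26, 89, 178], [12, 143, 168]], [[17, 107, 134], [20, 100, 173], [18, 106, 174], [20, 105, 173], [20, 100, 169], [27, 87, 176], [12, 139, 172], [13, 146, 168]], [[19, 110, 109], [19, 104, 174], [19, 101, 176], [19, 110, 171], [27, 88, 174], [13, 145, 157], [14, 150, 156], [13, 145, 162]], [[17, 111, 115], [20, 102, 175], [20, 108, 163], [28, 81, 167], [14, 142, 160], [13, 142, 160], [13, 145, 160], [13, 148, 160]]]
restmask (86, 241, 44, 34)
stophole [198.59 222.05] [538.4 155.6  42. ]
deckhole [217.19 222.38] [540.4 116.6  18. ]
```

```bash
python3 -m jog '[37,-42,0,4, 74,-84,0,8, 111,-126,0,12, 148,-168,0,16, 185,-210,-10,20, 222,-252,-40,24, 259,-294,-80,27.3, 295,-337,-110,27.3]' 0
python3 - <<'E'
from h import *
d=load('top0'); s=load('side0')
for tag,dd,uvs in (('side',s,None),):
    pass
# pins two view centroids (head)
print(tri(d,(100,256.3),s,(181.8,136)), tri(d,(140.8,250.9),s,(188.5,148)))
E
```

```text
t: 1.15
ee_pos: [531.4, 216.5, 122.6]
orientation: [-0.032, 0.999, -0.001, -0.001]
force: [0.8, 0.4, 0.2]
opening: 0.2
(array([463.94101282, 366.4434209 ,  49.57897024]), np.float64(2.637826222054449)) (array([475.85001732, 278.8867789 ,  48.76897762]), np.float64(0.09189274758505249))
```

Run:
```python
from h import *
d=snap('wrist','w1'); s=arm.state(); print(s['t'],s['ee_pos'].round(1),np.array(d['position']).round(1),proj(d,s['ee_pos']).round(1))
o=np.array([522.3,15.5]);c,q=np.cos(np.radians(3.65)),np.sin(np.radians(3.65))
for x,y,z in ((25,137.6,42),(25,100,18),(60,195,64),(60,195,18)): print((x,y,z),proj(d,[o[0]+c*x-q*y,o[1]+q*x+c*y,z]).round(1))
```

```text
1.2 [533.2 210.3 117.4] [462.6 213.  264.6] [244.7 240.3]
(25, 137.6, 42) [180.8 202.2]
(25, 100, 18) [146.3 194. ]
(60, 195, 64) [249.8 253.5]
(60, 195, 18) [251.1 229.9]
```

View pics/w1.png

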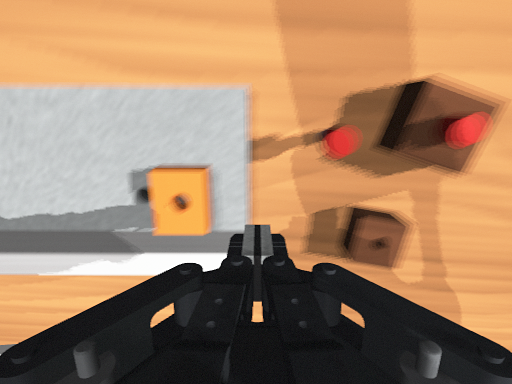

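```bash
python3 -m jog '[2,-4,-40,0, 2,-4,-80,0, 2,-4,-90,0, 2,-4,-90,0, 2.6,-14,-90,0, 3.2,-24,-90,0, 3.8,-34,-90,0, 4.4,-42,-90,0]' 0
```

```text
t: 2.2
ee_pos: [538.0, 167.7, 28.2]
orientation: [-0.029, 1.0, -0.004, -0.002]
force: [0.4, 2.1, 1.4]
opening: -0.3
```

```bash
python3 -m jog '[0.2,-3,0,0, 0.4,-6,0,0, 0.5,-8,0,0, 0.6,-10,0,0, 0.8,-12,0,0, 0.8,-13,0,0, 0.8,-14,0,0, 0.8,-14,0,0]' 0
```

```text
t: 3.2
ee_pos: [538.9, 153.6, 28.1]
orientation: [-0.029, 1.0, -0.004, -0.002]
force: [0.7, 0.9, -0.1]
opening: -0.1
```

Run:
```python
from h import *
d=snap('top','t2'); a=cv2.imread('pics/t2.png')[190:290,120:320]; cv2.imwrite('pics/t2c.png',cv2.resize(a,None,fx=4,fy=4,interpolation=cv2.INTER_CUBIC)); print(arm.state()['ee_pos'],arm.state()['force'])
```

```text
[538.85217517 153.57405221  28.11975634] [ 1.2836927   1.2940255  -0.32301107]
```

View pics/t2c.png

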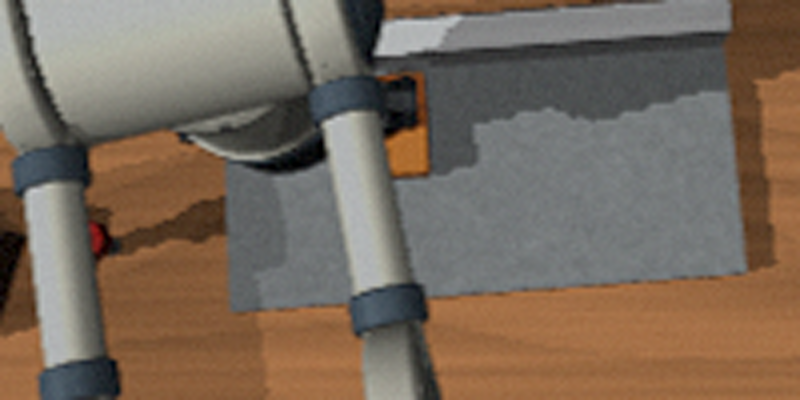

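```bash
python3 -m jog '[0.1,-1,0,0, 0.1,-2,0,0, 0.2,-3,0,0, 0.2,-3,0,0, 0.2,-3,0,0, 0.2,-3,0,0, 0.2,-3,0,0, 0.2,-3,0,0]' 0
```

```text
t: 4.25
ee_pos: [538.9, 152.8, 28.2]
orientation: [-0.03, 1.0, -0.002, -0.002]
force: [-0.1, 8.7, -0.4]
opening: -0.2
```

```bash
python3 -m jog '[0,10,0,0, 0,14,40,0, -4,30,90,0, -25,80,102,0, -45,130,102,0, -65,180,102,0, -76,206,102,0, -76,206,102,0]' 45; python3 -m jog '[0,0,0,0,0,0,0,0,0,0,0,0,0,0,0,0,0,0,0,0,0,0,0,0,0,0,0,0,0,0,0,0]' 45;  python3 - <<'E'
from h import *
d=snap('wrist','w3'); t=snap('top','t3'); s=arm.state(); print(s['t'],s['ee_pos'].round(1),s['orientation'].round(3),proj(d,s['ee_pos']).round(1))
for P in ((463,360,66),(463,360,44)): print(proj(d,P).round(1))
E
```

```text
t: 5.25
ee_pos: [461.9, 360.1, 129.8]
orientation: [-0.031, 1.0, -0.002, -0.002]
force: [-0.0, 0.0, -0.2]
opening: 45.0
t: 6.25
ee_pos: [461.9, 360.1, 129.8]
orientation: [-0.031, 0.999, -0.002, -0.002]
force: [-0.8, -0.1, 0.1]
opening: 44.9
6.35 [461.9 360.2 129.8] [-0.031  0.999 -0.002 -0.002] [255.8 242.2]
[256.2 206.9]
[256.4 198.5]
```

View pics/w3.png

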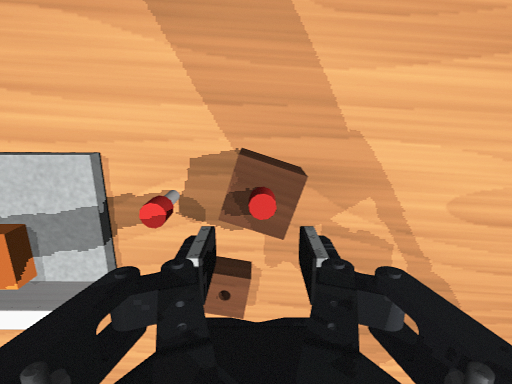

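View pics/t3.png

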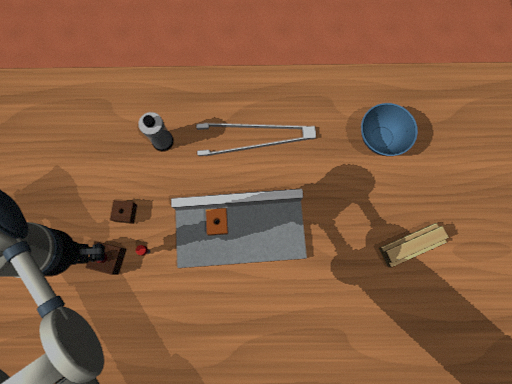

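Run:
```python
from h import *
d=load('w3'); h=cv2.cvtColor(d['pixels'],cv2.COLOR_RGB2HSV); m=cv2.inRange(h,(0,180,60),(5,255,255))|cv2.inRange(h,(172,180,60),(180,255,255))
m[:, :230]=0
ys,xs=np.nonzero(m); print(xs.min(),xs.max(),ys.min(),ys.max(),xs.mean(),ys.mean())
# bright top vs darker side
print(h[186:224:2,262].tolist())
# search-free: fit top circle: project circle for refined centre
def ext(P):
    a=np.linspace(0,2*np.pi,60); pts=np.array([proj(d,[P[0]+11*np.cos(t),P[1]+11*np.sin(t),z]) for z in (66,44) for t in a]); return pts[:,0].min(),pts[:,0].max(),pts[:,1].min(),pts[:,1].max()
print(np.round(ext((463,360)),1)); print(np.round(ext((463,364)),1)); print(onz(d,(262.3,207),66))
t=load('t3'); g=cv2.cvtColor(t['pixels'],cv2.COLOR_RGB2GRAY).astype(float)
for n,(x0,y0,x1,y1),z in (('stophole',(211,216,222,227),42),):
    w=g[y0:y1,x0:x1]; w=np.clip(np.median(w)-15-w,0,None); yy,xx=np.mgrid[y0:y1,x0:x1]; uv=((w*xx).sum()/w.sum(),(w*yy).sum()/w.sum()); print(n,np.round(uv,2),onz(t,uv,z).round(1))
import m as M
q=M.quad(M.mask(t,(8,150,60),(18,255,255),(200,200,235,240))); print(q.round(1).tolist(),onz(t,q.mean(0),42).round(1))
```

```text
248 276 187 219 262.0344827586207 203.38758620689654
[[8, 148, 102], [1, 212, 84], [1, 213, 91], [0, 208, 93], [1, 196, 226], [1, 200, 218], [1, 198, 219], [1, 199, 218], [1, 200, 219], [1, 199, 218], [1, 197, 219], [1, 198, 218], [1, 196, 219], [1, 199, 218], [1, 198, 218], [1, 198, 218], [1, 194, 223], [13, 134, 103], [11, 139, 110]]
[241.9 270.6 185.8 220.3]
[247.1 275.8 186.1 220.6]
[462.79925671 364.64724993  66.        ]
stophole [216.32 221.18] [539.9 116.1  42. ]
[[226.0, 208.2], [226.0, 232.7], [207.0, 233.7], [207.0, 209.7]] [540.2 115.8  42. ]
```

```bash
python3 -m jog '[0.5,3.3,-20,0, 1,3.3,-45,0, 1,3.3,-65,0, 1,3.3,-75,0, 1,3.3,-80,0, 1,3.3,-82,0, 1,3.3,-82,0, 1,3.3,-82,0]' 45; python3 -m jog '[0,0,0,0,0,0,0,0,0,0,0,0,0,0,0,0,0,0,0,0,0,0,0,0,0,0,0,0,0,0,0,0]' 12;  python3 - <<'E'
from h import *
d=snap('wrist','w4'); s=arm.state(); print(s['t'],s['ee_pos'].round(1),s['opening'],s['force'])
E
```

```text
t: 7.35
ee_pos: [463.2, 363.7, 48.6]
orientation: [-0.031, 1.0, -0.002, -0.001]
force: [-0.4, 0.9, -0.0]
opening: 45.2
t: 8.35
ee_pos: [463.6, 363.9, 49.5]
orientation: [-0.031, 1.0, -0.002, -0.001]
force: [0.1, -0.7, 5.6]
opening: 18.7
8.4 [463.6 363.9  49.5] 18.58951564846956 [-0.75267408  0.29260612  5.79930796]
```

View pics/w4.png

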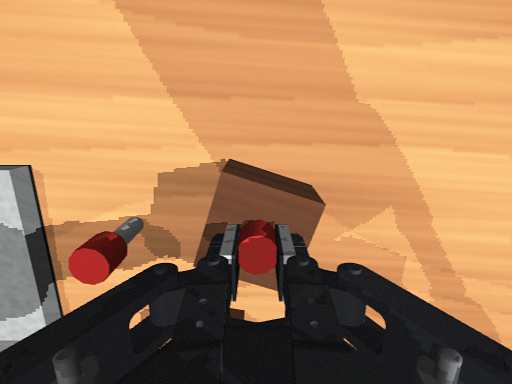

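```bash
python3 -m jog '[0,0,6,0, 0,0,15,0, 0,0,30,0, 0,0,50,0, 0,0,70,0, 0,0,80,0, 0,0,80,0, 0,0,80,0]' 12;  python3 - <<'E'
from h import *
d=snap('wrist','w5'); e=snap('side','s5'); s=arm.state(); print(s['t'],s['ee_pos'].round(1),s['opening'],s['force'])
a=cv2.imread('pics/s5.png')[50:200,120:300]; cv2.imwrite('pics/s5c.png',cv2.resize(a,None,fx=4,fy=4,interpolation=cv2.INTER_CUBIC))
E
```

```text
t: 9.4
ee_pos: [463.3, 363.7, 128.5]
orientation: [-0.031, 1.0, -0.002, -0.002]
force: [-0.6, -0.7, -0.2]
opening: 18.4
9.5 [463.2 363.6 128.3] 18.862158669876596 [-0.69968006  0.92556373 -1.12523226]
```

View pics/w5.png

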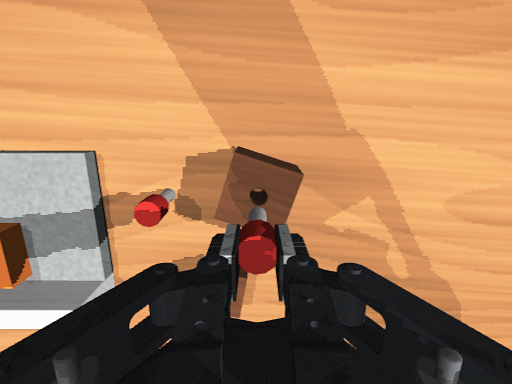

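View pics/s5c.png

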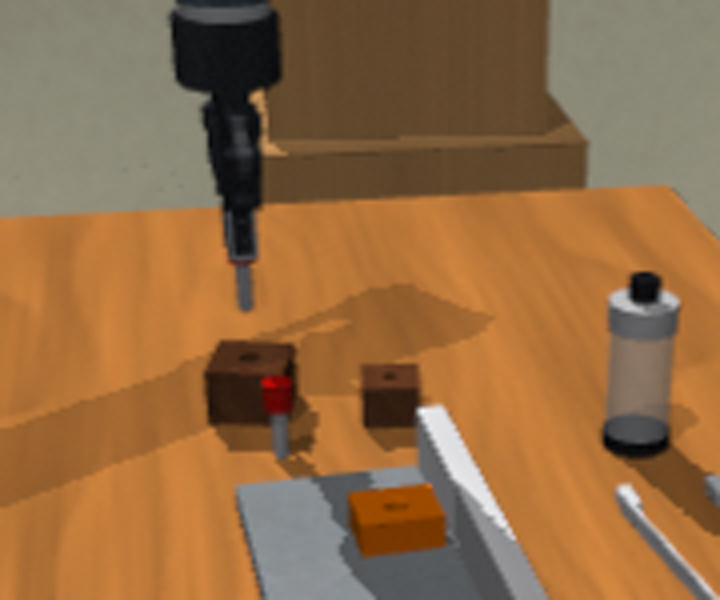

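```bash
python3 -m jog '[6,-25,10,0, 18,-62,10,0, 32,-105,10,0, 47,-150,10,0, 60,-193,5,0, 70,-226,-10,0, 77,-247,-26,0, 77,-247,-30,0]' 12; python3 -m jog '[0,0,0,0,0,0,0,0,0,0,0,0,0,0,0,0,0,0,0,0,0,0,0,0,0,0,0,0,0,0,0,0]' 12
python3 - <<'E'
from h import *
d=snap('wrist','w6'); e=snap('side','s6'); s=arm.state(); print(s['t'],s['ee_pos'].round(1),s['opening'],s['force'])
p=s['ee_pos']
for z in (42,66): print(z, proj(d,[540,116,z]).round(1))
print(proj(d,[p[0],p[1],p[2]-45.5]).round(1))
a=cv2.imread('pics/s6.png')[110:210,170:270]; cv2.imwrite('pics/s6c.png',cv2.resize(a,None,fx=5,fy=5,interpolation=cv2.INTER_CUBIC))
a=cv2.imread('pics/w6.png')[150:290,170:350]; cv2.imwrite('pics/w6c.png',cv2.resize(a,None,fx=4,fy=4,interpolation=cv2.INTER_CUBIC))
E
```

```text
t: 10.5
ee_pos: [539.4, 115.1, 96.1]
orientation: [-0.03, 1.0, -0.003, -0.004]
force: [-0.8, 0.0, -0.6]
opening: 18.4
t: 11.5
ee_pos: [539.4, 115.1, 96.1]
orientation: [-0.03, 1.0, -0.003, -0.004]
force: [0.4, 0.7, -0.6]
opening: 18.1
11.6 [539.4 115.1  96.1] 18.48065931061279 [ 0.40840188 -0.51989396  0.10746053]
42 [257.6 210.7]
66 [257.5 222.9]
[256.4 213.9]
```

View pics/w6c.png

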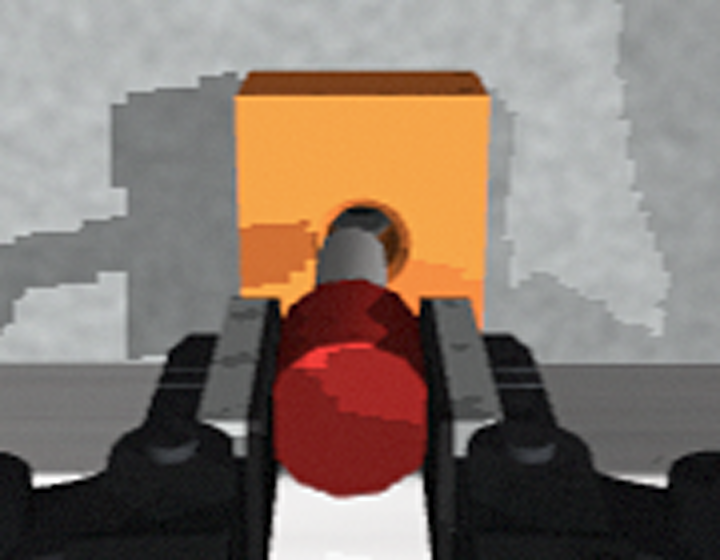

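View pics/s6c.png

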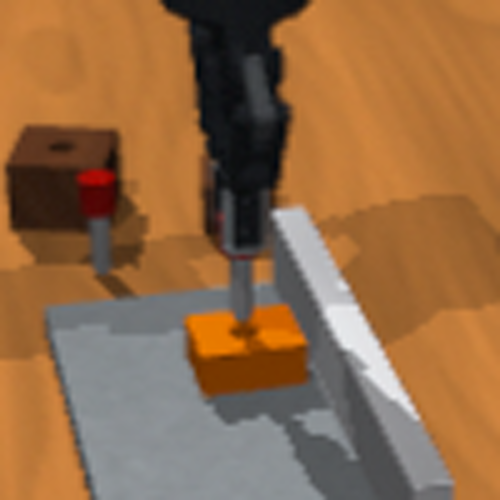

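```bash
python3 - <<'E'
from h import *
d=load('w6')
def ed(x,y,r,z):
    a=np.linspace(0,2*np.pi,181); p=np.array([proj(d,[x+r*np.cos(t),y+r*np.sin(t),z]) for t in a]); return p[:,0].min(),p[:,0].max(),p[:,1].min(),p[:,1].max()
print('hole pred(540,116) r7.5',np.round(ed(540,116,7.5,42),1),' obs 251.2 272.8 201.2')
print('head pred top',np.round(ed(539.4,115.1,11,112.6),1),' obs 238.5 276.8 ? 273.8')
print('foot pred r4,6',np.round(ed(539.4,115.1,4,50.6),1),np.round(ed(539.4,115.1,6,54),1),' obs 206.2')
w=load('w5'); d=w
print('restfoot pred',np.round(ed(463.2,363.6,4,83),1),np.round(ed(463.2,363.6,11,145.),1))
s=load('s6'); print('side: hole',proj(s,[540,116,42]),proj(s,[540,118,42]),'foot',proj(s,[539.4,115.1,50.6]))
E
python3 - <<'E'
import cv2
a=cv2.imread('pics/s6.png')[160:200,200:240]; cv2.imwrite('pics/s6d.png',cv2.resize(a,None,fx=14,fy=14,interpolation=cv2.INTER_CUBIC))
E
```

```text
hole pred(540,116) r7.5 [247.4 267.9 200.9 220.3]  obs 251.2 272.8 201.2
head pred top [233.1 277.8 236.2 276.7]  obs 238.5 276.8 ? 273.8
foot pred r4,6 [250.7 262.1 208.4 219.2] [247.7 265.  207.3 223.6]  obs 206.2
restfoot pred [250.5 261.8 208.1 218.8] [232.9 277.6 236.3 276.6]
side: hole [218.52775431 175.03383946] [218.41667719 174.66702073] foot [218.28072395 172.34620599]
```

View pics/s6d.png

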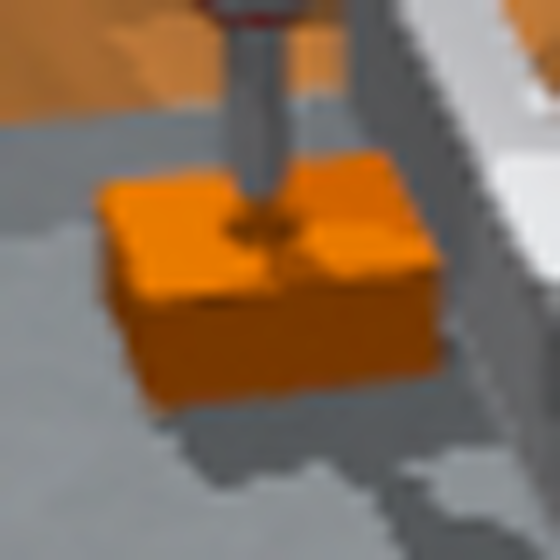

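```bash
python3 - <<'E'
from h import *
s=load('s6'); d=load('w6')
for z in (44,46,48,50,86,88,90,92): print(z,proj(s,[539.4,115.1,z]).round(2), proj(s,[539.4,115.1,z])*14-[200*14,160*14])
def ed(x,y,r,z):
    a=np.linspace(0,2*np.pi,181); p=np.array([proj(d,[x+r*np.cos(t),y+r*np.sin(t),z]) for t in a]); return p[:,0].min(),p[:,0].max(),p[:,1].min(),p[:,1].max()
for z in (100,104,108,112): print(z,np.round(ed(539.4,116.3,11,z),1))
for z in (44,48,52): print(z,np.round(ed(539.4,116.3,4.5,z),1))
E
python3 - <<'E'
import cv2
a=cv2.imread('pics/w6.png')[190:282,220:300]; cv2.imwrite('pics/w6d.png',cv2.resize(a,None,fx=6.5,fy=6.5,interpolation=cv2.INTER_NEAREST))
E
```

```text
44 [218.33 174.55] [256.68320892 203.74317037]
46 [218.32 173.89] [256.45552205 194.40188169]
48 [218.3  173.22] [256.22738596 185.04216244]
50 [218.29 172.55] [255.99879931 175.66395804]
86 [217.99 160.26] [251.80564425   3.63175818]
88 [217.97 159.56] [251.56823691  -6.1083319 ]
90 [217.95 158.87] [251.33035124 -15.86804593]
92 [217.94 158.17] [251.09198581 -25.64744327]
100 [237.4 278.5 226.3 264. ]
104 [236.8 279.  229.4 267.8]
108 [236.2 279.6 232.5 271.9]
112 [235.6 280.2 235.9 276.2]
44 [251.9 264.3 204.9 216.7]
48 [251.8 264.4 206.7 218.6]
52 [251.6 264.5 208.5 220.7]
```

View pics/w6d.png

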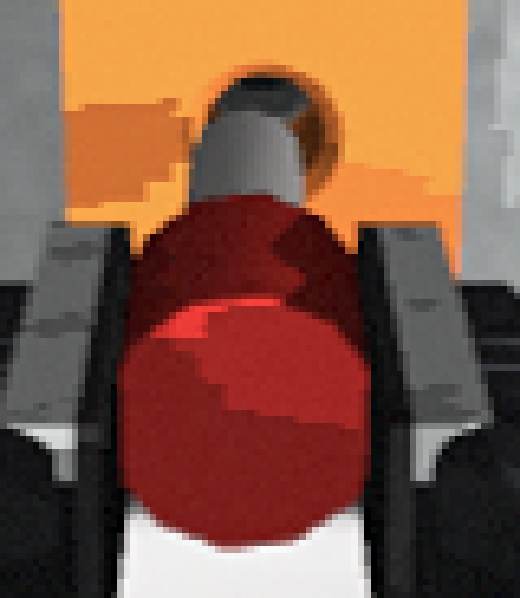

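```bash
python3 -m jog '[0.8,2.7,0,0, 0.8,2.7,0,0, 0.8,2.7,-3,0, 0.8,2.7,-6,0, 0.8,2.7,-9,0, 0.8,2.7,-12,0, 0.8,2.7,-14,0, 0.8,2.7,-14,0]' 12
python3 - <<'E'
from h import *
d=snap('wrist','w7'); s=arm.state(); print(s['t'],s['ee_pos'].round(1),s['opening'],s['force'])
a=cv2.imread('pics/w7.png')[180:282,210:310]; cv2.imwrite('pics/w7d.png',cv2.resize(a,None,fx=5.5,fy=5.5,interpolation=cv2.INTER_NEAREST))
E
```

```text
t: 12.6
ee_pos: [540.1, 117.7, 81.8]
orientation: [-0.03, 1.0, -0.003, -0.004]
force: [-0.1, 0.2, 0.3]
opening: 18.5
12.65 [540.2 117.8  82. ] 18.57359948517862 [-0.50692064  0.47362607 -0.82372257]
```

View pics/w7d.png

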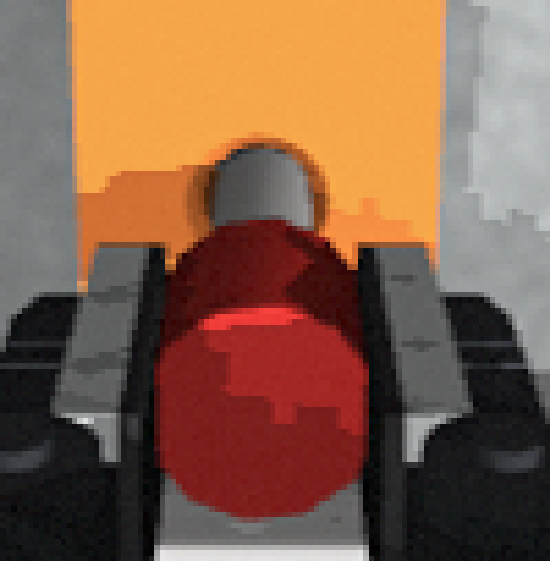

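```bash
python3 -m jog '[0.4,-0.4,-2,0, 0.4,-0.4,-6,0, 0.4,-0.4,-10,0, 0.4,-0.4,-14,0, 0.4,-0.4,-17,0, 0.4,-0.4,-20,0, 0.4,-0.4,-23,0, 0.4,-0.4,-25,0]' 12
```

```text
t: 13.65
ee_pos: [540.6, 117.4, 56.8]
orientation: [-0.03, 1.0, -0.003, -0.004]
force: [-0.1, -0.1, 0.9]
opening: 18.6
```

Through the stop and into the deck hole without resistance. Continuing to seat it.

```bash
python3 -m jog '[0,0,-2,0, 0,0,-4,0, 0,0,-6,0, 0,0,-7,0, 0,0,-8,0, 0,0,-9,0, 0,0,-10,0, 0,0,-11,0]' 12
```

```text
t: 14.65
ee_pos: [541.7, 117.5, 48.3]
orientation: [-0.03, 1.0, -0.002, -0.002]
force: [-2.3, -1.2, 13.4]
opening: 18.3
```

```bash
python3 -m jog '[0,0,0,0, 0,0,0,0, 0,0,0,0, 0,0,1,0, 0,0,15,0, 0,0,40,0, 0,0,55,0, 0,0,55,0]' 45
python3 - <<'E'
from h import *
d=snap('wrist','w8'); e=snap('side','s8'); s=arm.state(); print(s['t'],s['ee_pos'].round(1),s['opening'],s['force'])
a=cv2.imread('pics/w8.png')[160:282,180:340]; cv2.imwrite('pics/w8d.png',cv2.resize(a,None,fx=4.5,fy=4.5,interpolation=cv2.INTER_CUBIC))
a=cv2.imread('pics/s8.png')[140:220,180:270]; cv2.imwrite('pics/s8d.png',cv2.resize(a,None,fx=6,fy=6,interpolation=cv2.INTER_CUBIC))
for z in (42,64): print(proj(e,[540.7,117.3,z]).round(1))
E
```

```text
t: 15.65
ee_pos: [542.7, 117.6, 105.4]
orientation: [-0.03, 1.0, -0.002, -0.0]
force: [-0.1, 0.7, -0.4]
opening: 44.7
15.75 [541.6 117.5 102.9] 44.905955746414 [-0.36638563  0.42263073 -0.12114472]
[218.7 174.8]
[218.5 167.4]
```

View pics/w8d.png

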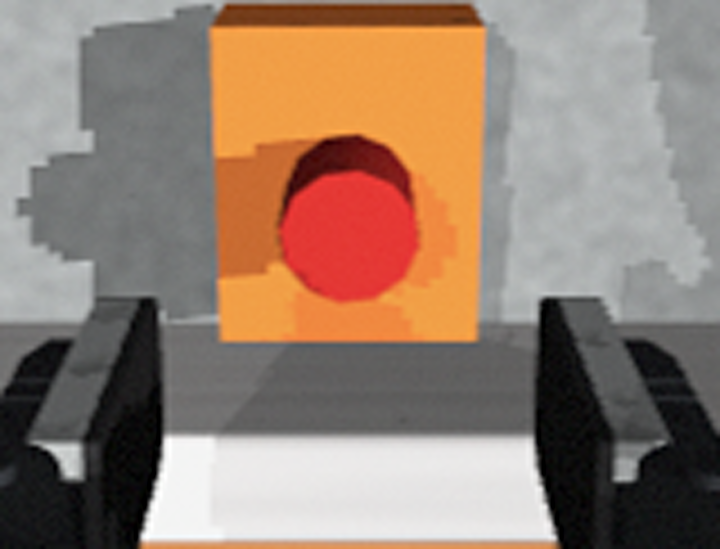

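View pics/s8d.png

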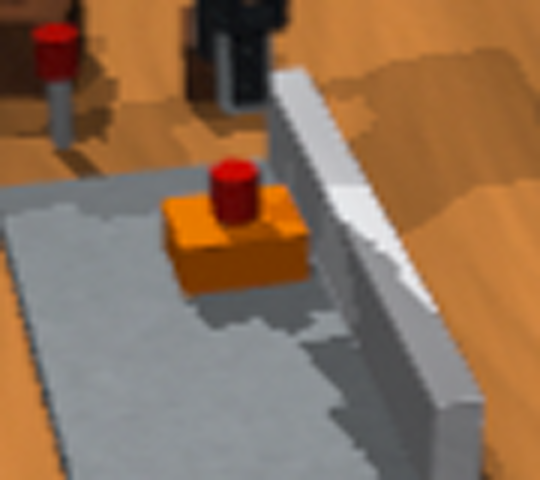

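```bash
python3 -m jog '[-1,0,5,0, -1,0,0,0, -1,0,-10,0, -1,0,-20,0, -1,0,-30,0, -1,0,-36,0, -1,0,-40,0, -1,0,-44,0]' 0; python3 -m jog '[0,0,0,0, 0,0,0,0, 0,0,10,0, 0,-10,35,0, 0,-30,60,0, 0,-60,90,0, -10,-100,110,0, -15,-140,120,0]' 0
```

```text
t: 16.75
ee_pos: [541.5, 117.7, 64.6]
orientation: [-0.03, 1.0, -0.002, -0.0]
force: [-16.5, -2.2, 37.8]
opening: -0.1
t: 17.75
ee_pos: [526.6, -23.4, 186.4]
orientation: [-0.03, 1.0, -0.002, 0.001]
force: [0.1, -1.0, -0.1]
opening: 0.4
```

Run:
```python
from m import *
t=load('top0')
h=cv2.cvtColor(t['pixels'],cv2.COLOR_RGB2HSV)
a=cv2.cvtColor(t['pixels'],cv2.COLOR_RGB2BGR)[215:275,370:460]; cv2.imwrite('pics/st.png',cv2.resize(a,None,fx=8,fy=8,interpolation=cv2.INTER_NEAREST))
m=mask(t,(16,60,90),(32,135,255),(370,215,460,275),3)
c=max(cv2.findContours(m,cv2.RETR_EXTERNAL,cv2.CHAIN_APPROX_NONE)[0],key=cv2.contourArea); print(cv2.minAreaRect(c)); q=quad(m); print(q.round(1).tolist()); 
for z in (24,42): print(z,[onz(t,p,z)[:2].round(1).tolist() for p in q])
```

```text
((414.13916015625, 243.93814086914062), (23.1498966217041, 68.33279418945312), 66.03751373291016)
[[442.9, 220.1], [446.9, 241.5], [388.6, 267.1], [378.7, 247.5]]
24 [[539.0, -396.4], [490.6, -399.7], [435.8, -264.3], [478.9, -245.9]]
42 [[536.6, -387.6], [489.2, -390.8], [435.5, -258.2], [477.8, -240.2]]
```

View pics/st.png

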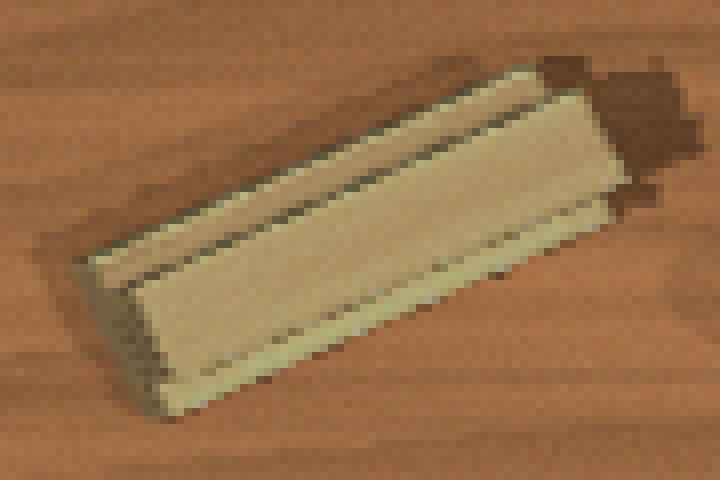

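Run:
```python
from h import *
t=load('top0'); P=np.array([onz(t,p,42)[:2] for p in ((386.3,250.6),(442.9,226.9),(448.75,237.9),(390.6,262.3))]); print(P.round(1),P.mean(0))
u=(P[0]+P[3]-P[1]-P[2])/2; print(np.linalg.norm(u),'yaw of length from +y:',np.degrees(np.arctan2(-u[0],u[1])))
s=arm.state(); o=R.from_quat(s['orientation']).as_matrix(); print(s['ee_pos'],np.degrees(np.arctan2(o[1,1],o[0,1])),s['joints'].round(2))
```

```text
[[ 471.  -256.2]
 [ 521.4 -385.8]
 [ 497.1 -395.8]
 [ 445.7 -263.4]] [ 483.80725085 -325.33177779]
140.520328793216 yaw of length from +y: 21.234028630321877
[526.57310949 -23.36455546 186.3648644 ] 93.49139917430291 [-0.11 -0.11  1.51 -0.    1.74 -1.74]
```

```bash
python3 -m jog '[-5,-38,0,-10, -10,-76,0,-20, -15,-114,0,-30, -21,-152,0,-40, -27,-190,0,-50, -32,-228,-10,-60, -38,-266,-25,-70, -43,-302,-46,-72.3]' 50; python3 -m jog '[0,0,-5,0,0,0,-5,0,0,0,-5,0,0,0,-5,0,0,0,-5,0,0,0,-5,0,0,0,-5,0,0,0,-5,0]' 50
python3 - <<'E'
from h import *
d=snap('wrist','w9'); s=arm.state(); o=R.from_quat(s['orientation']).as_matrix(); print(s['t'],s['ee_pos'].round(1),np.degrees(np.arctan2(o[1,1],o[0,1])),s['opening'])
P=[[471,-256.2],[521.4,-385.8],[497.1,-395.8],[445.7,-263.4]]
print([proj(d,[*p,42]).round(1).tolist() for p in P])
E
```

```text
t: 18.75
ee_pos: [483.5, -326.9, 140.5]
orientation: [0.566, 0.824, -0.002, -0.0]
force: [0.4, 0.9, -0.2]
opening: 50.1
t: 19.75
ee_pos: [483.5, -326.9, 135.5]
orientation: [0.566, 0.824, -0.002, -0.0]
force: [0.2, 0.6, -0.2]
opening: 50.3
19.8 [ 483.4 -326.9  135.5] 21.010975236607692 50.08131345013065
[[275.7, 109.2], [273.6, 264.5], [245.4, 265.0], [242.9, 106.2]]
```

View pics/w9.png

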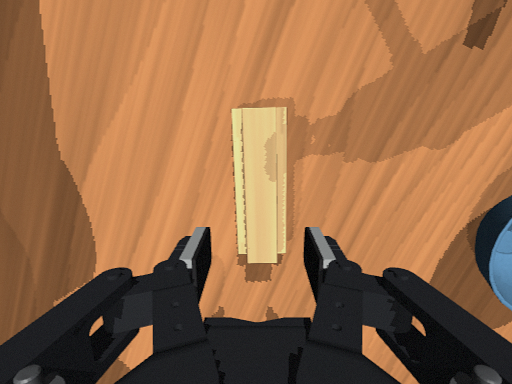

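```bash
python3 -m jog '[0,1,-30,0, 0,1,-60,0, 0,1,-80,0, 0,1,-95,0, 0,1,-102,0, 0,1,-107,0, 0,1,-107,0, 0,1,-107,0]' 50; python3 -m jog '[0,0,0,0,0,0,0,0,0,0,0,0,0,0,0,0,0,0,0,0,0,0,0,0,0,0,0,0,0,0,0,0]' 15
```

```text
t: 20.8
ee_pos: [483.8, -326.2, 29.3]
orientation: [0.566, 0.824, -0.002, 0.0]
force: [0.5, -0.9, -0.0]
opening: 50.0
t: 21.8
ee_pos: [484.3, -326.5, 30.4]
orientation: [0.566, 0.824, -0.002, 0.001]
force: [0.6, 0.2, 5.3]
opening: 26.6
```

```bash
python3 -m jog '[0,0,15,0, 2,20,50,0, 10,75,60,-4, 18,130,60,-9, 25,185,60,-14, 32,240,60,-17.3, 38,295,60,-17.3, 43,345,60,-17.3]' 15;python3 -m jog '[0,0,0,0,0,0,0,0,0,0,-5,0,0,0,-10,0,0,0,-15,0,0,0,-20,0,0,0,-25,0,0,0,-25,0]' 15
python3 - <<'E'
from h import *
d=snap('wrist','w10'); e=snap('top','t10');e=snap('side','s10'); s=arm.state(); o=R.from_quat(s['orientation']).as_matrix(); print(s['t'],s['ee_pos'].round(1),np.degrees(np.arctan2(o[1,1],o[0,1])),s['opening'],s['force'])
E
```

```text
t: 22.8
ee_pos: [527.1, 20.4, 90.7]
orientation: [0.684, 0.73, -0.003, 0.001]
force: [0.9, -0.7, -1.3]
opening: 26.2
t: 23.8
ee_pos: [526.7, 20.4, 65.0]
orientation: [0.684, 0.73, -0.003, 0.001]
force: [0.4, 0.3, -2.1]
opening: 26.4
23.95 [527.2  20.4  65.9] 3.736561008447193 26.007312920446783 [ 0.0073695   0.74909541 -1.12384749]
```

View pics/w10.png

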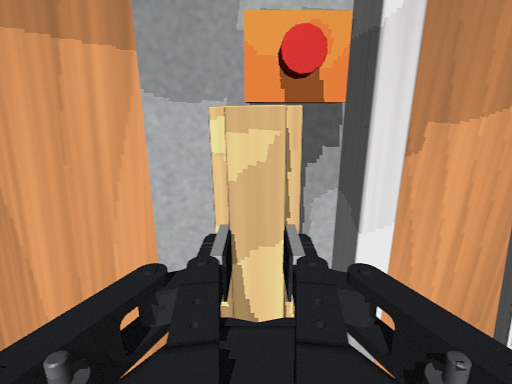

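View pics/s10.png

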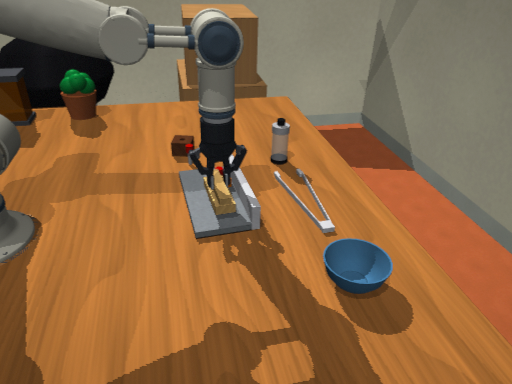

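```bash
python3 -m jog '[0,-2,-3,0, 0,-2,-6,0, 0,-2,-9,0, 0,-2,-12,0, 0,-2,-14,0, 0,-2,-16,0, 0,-2,-18,0, 0,-2,-18,0]' 15
```

```text
t: 24.95
ee_pos: [527.2, 18.4, 48.4]
orientation: [0.684, 0.73, -0.002, 0.001]
force: [-1.1, -0.7, 2.1]
opening: 26.0
```

```bash
python3 -m jog '[-0.1,1,0,0, -0.1,2,0,0, -0.2,3,0,0, -0.3,4,0,0, -0.3,5,0,0, -0.4,6,0,0, -0.4,6,0,0, -0.4,6,0,0]' 15
```

```text
t: 25.95
ee_pos: [526.9, 24.4, 48.5]
orientation: [0.684, 0.73, -0.002, 0.001]
force: [-0.4, -3.1, -1.3]
opening: 26.1
```

```bash
python3 -m jog '[0,0.5,0,0, 0,1,0,0, -0.1,1.5,0,0, -0.1,2,0,0, -0.1,2,0,0, -0.1,2,0,0, -0.1,2,0,0, -0.1,2,0,0]' 15;python3 - <<'E'
from h import *
d=snap('wrist','w11'); s=arm.state(); print(s['ee_pos'].round(1),s['force'].round(1),s['t'])
a=cv2.imread('pics/w11.png')[40:220,180:420]; cv2.imwrite('pics/w11d.png',cv2.resize(a,None,fx=3.2,fy=3.2,interpolation=cv2.INTER_CUBIC))
E
```

```text
t: 26.95
ee_pos: [526.8, 25.0, 48.7]
orientation: [0.684, 0.729, -0.003, 0.002]
force: [-0.3, -7.6, 1.4]
opening: 26.1
[526.8  25.   48.6] [-0.7 -7.7  0.4] 27.0
```

View pics/w11d.png

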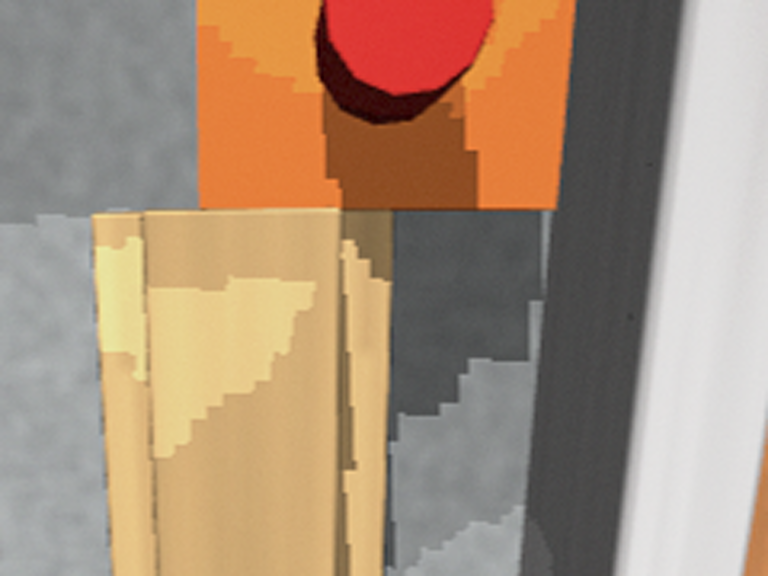

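```bash
python3 -m jog '[0,0,0,0, 0,0,0,0, 0,0,1,0, 0,0,20,0, 0,0,45,0, -5,0,60,10, -15,0,60,20, -25,0,60,30]' 38; python3 -m jog '[-2,0,0,10, -4,0,0,20, -5,0,0,30, -5,0,0,40, -5,0,0,50, -5,0,0,59.5, -5,0,0,59.5,-5,0,0,59.5]' 0
python3 - <<'E'
from h import *
d=snap('wrist','w12'); s=arm.state(); o=R.from_quat(s['orientation']).as_matrix(); print(s['t'],s['ee_pos'].round(1),np.degrees(np.arctan2(o[1,1],o[0,1])),s['opening'],s['force'].round(1))
snap('side','s12'); snap('top','t12')
E
```

```text
t: 28.0
ee_pos: [502.1, 25.1, 110.7]
orientation: [0.469, 0.883, -0.002, 0.004]
force: [-0.5, 0.3, 0.5]
opening: 38.1
t: 29.0
ee_pos: [497.3, 25.2, 111.6]
orientation: [-0.029, 1.0, 0.0, 0.005]
force: [-0.6, -1.3, 0.3]
opening: 0.2
29.05 [497.3  25.2 111.3] 93.3801036431695 -0.031082919256531748 [-0.2  0.3  0.2]
```

View pics/w12.png

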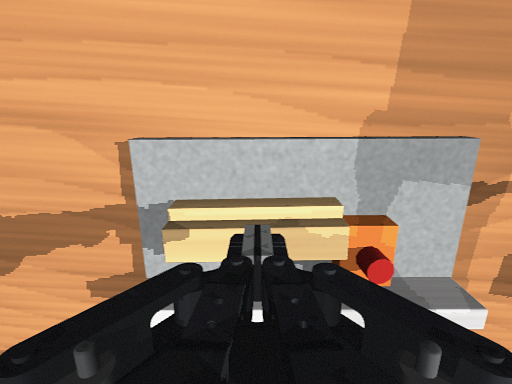

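View pics/t12.png

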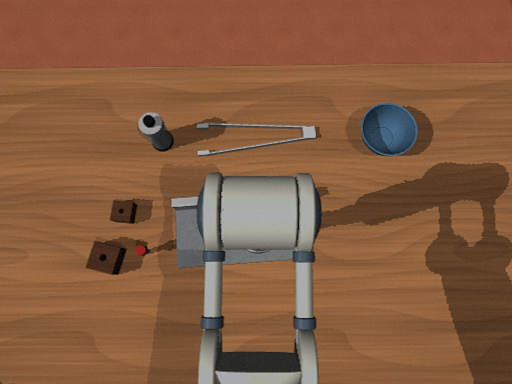

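```bash
python3 -m jog '[-2,-3,-20,0.3, -2,-3,-40,0.3, -2,-3,-55,0.3, -2,-3,-62,0.3, -2,-3,-65,0.3, -2,-3,-65,0.3, -2,-3,-65,0.3,-2,-3,-65,0.3]' 0
python3 - <<'E'
from h import *
d=snap('wrist','w13'); s=arm.state(); print(s['t'],s['ee_pos'].round(1),s['force'].round(1))
d=snap('side','s13'); a=cv2.imread('pics/s13.png')[130:245,170:290]; cv2.imwrite('pics/s13d.png',cv2.resize(a,None,fx=5,fy=5,interpolation=cv2.INTER_CUBIC))
E
```

```text
t: 30.15
ee_pos: [495.5, 22.2, 46.6]
orientation: [-0.033, 0.999, 0.0, 0.005]
force: [-0.1, 0.6, 0.2]
opening: 0.2
30.2 [495.4  22.2  46.5] [ 0.2 -0.3 -0.2]
```

View pics/w13.png

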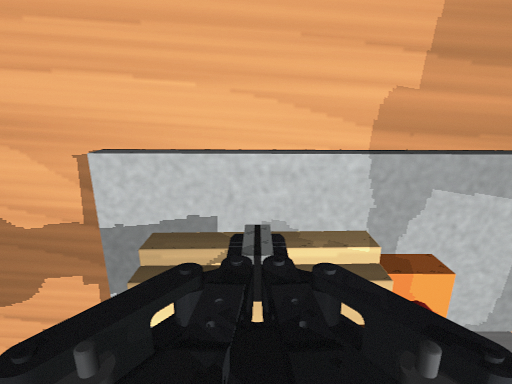

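View pics/s13d.png

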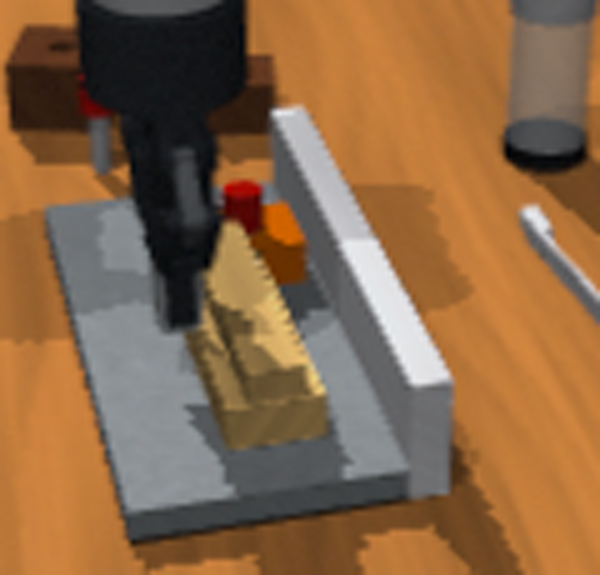

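```bash
python3 -m jog '[5,0.3,0,0, 10,0.6,0,0, 14,0.9,0,0, 18,1.2,0,0, 22,1.4,0,0, 26,1.7,0,0, 30,1.9,0,0, 33,2.1,0,0]' 0
python3 - <<'E'
from h import *
d=snap('side','s14'); s=arm.state(); print(s['t'],s['ee_pos'].round(1),s['force'].round(1)); a=cv2.imread('pics/s14.png')[130:245,170:290]; cv2.imwrite('pics/s14d.png',cv2.resize(a,None,fx=5,fy=5,interpolation=cv2.INTER_CUBIC))
E
```

```text
t: 31.25
ee_pos: [528.6, 24.3, 46.4]
orientation: [-0.033, 0.999, 0.0, 0.005]
force: [-2.2, -0.7, 2.2]
opening: 0.3
31.3 [528.9  24.3  46.3] [-0.8 -0.5  1.2]
```

View pics/s14d.png

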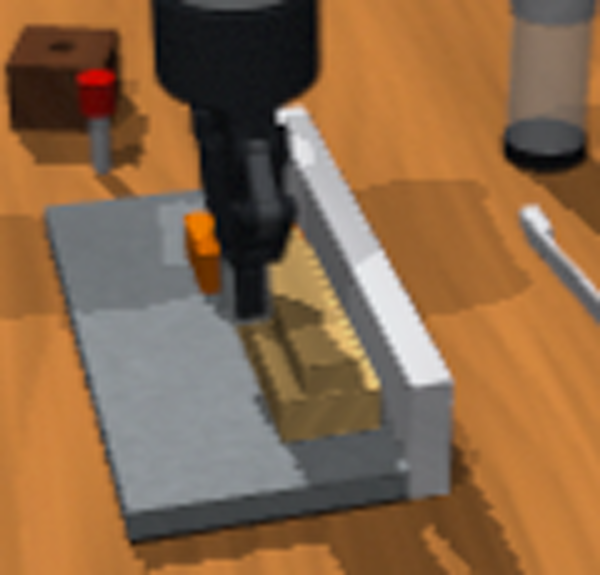

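```bash
python3 -m jog '[2,0.1,0,0, 4,0.2,0,0, 5,0.3,0,0, 6,0.4,0,0, 7,0.4,0,0, 8,0.5,0,0, 8,0.5,0,0, 8,0.5,0,0]' 0
```

```text
t: 32.3
ee_pos: [533.2, 24.6, 46.2]
orientation: [-0.033, 0.999, 0.0, 0.0]
force: [-19.9, -0.7, 12.2]
opening: -0.2
```

```bash
python3 -m jog '[-8,-0.5,0,0, -8,-0.5,35,0, 0,-25,60,0, 15,-65,60,0, 29,-96,50,0, 29,-96,20,0, 29,-96,-6,0, 29,-96,-8,0]' 0;  python3 - <<'E'
from h import *
d=snap('side','s15'); s=arm.state(); print(s['t'],s['ee_pos'].round(1),s['force'].round(1)); a=cv2.imread('pics/s15.png')[130:245,170:290]; cv2.imwrite('pics/s15d.png',cv2.resize(a,None,fx=5,fy=5,interpolation=cv2.INTER_CUBIC))
snap('wrist','w15')
E
```

```text
t: 33.3
ee_pos: [560.8, -71.2, 35.6]
orientation: [-0.033, 0.999, 0.001, -0.001]
force: [0.1, 0.1, 0.4]
opening: 0.2
33.35 [561.6 -71.3  37.1] [-0.3 -0.1 -0.1]
```

View pics/s15d.png

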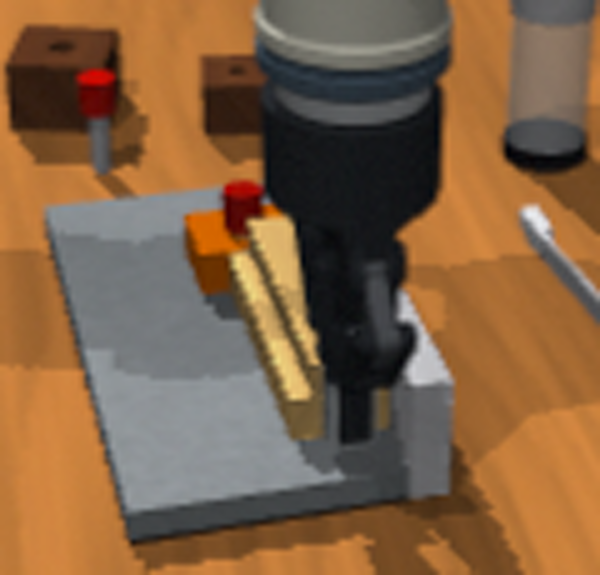

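View pics/w15.png

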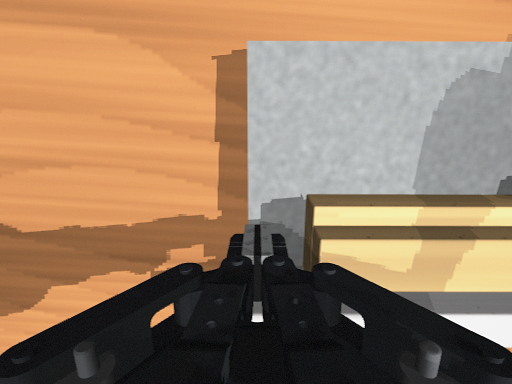

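```bash
python3 -m jog '[-0.2,3,3,0, -0.4,6,3,0, -0.5,8,3,0, -0.6,10,3,0, -0.7,11,3,0, -0.8,12,3,0, -0.8,13,3,0, -0.8,13,3,0]' 0
```

```text
t: 34.4
ee_pos: [561.6, -58.3, 41.5]
orientation: [-0.033, 0.999, 0.0, 0.001]
force: [1.3, 0.0, 0.4]
opening: -0.1
```

```bash
python3 -m jog '[0,0.7,-1,0, 0,1.4,-1,0, 0,2.1,-1,0, 0,2.8,-1,0, -0.1,3.5,-1,0, -0.1,4,-1,0, -0.1,4,-1,0, -0.1,4,-1,0]' 0
```

```text
t: 35.4
ee_pos: [561.5, -55.5, 40.7]
orientation: [-0.032, 0.999, -0.001, 0.001]
force: [0.1, -5.5, -0.8]
opening: -0.1
```

```bash
python3 -m jog '[0,-6,0,0, 0,-6,45,0, -10,45,80,0, -22,103,80,0, -34,162,80,0, -46,221,80,0, -46,223,40,0, -46,223,10,0]' 0;  python3 - <<'E'
from h import *
d=snap('side','s16'); s=arm.state(); print(s['t'],s['ee_pos'].round(1),s['force'].round(1)); a=cv2.imread('pics/s16.png')[130:245,170:290]; cv2.imwrite('pics/s16d.png',cv2.resize(a,None,fx=5,fy=5,interpolation=cv2.INTER_CUBIC))
snap('top','t16');a=cv2.imread('pics/t16.png')[180:280,160:320]; cv2.imwrite('pics/t16d.png',cv2.resize(a,None,fx=5,fy=5,interpolation=cv2.INTER_CUBIC))
E
```

```text
t: 36.4
ee_pos: [514.9, 169.0, 49.5]
orientation: [-0.034, 0.999, -0.001, 0.001]
force: [-0.4, 0.1, 0.3]
opening: 0.2
36.45 [512.6 167.9  44.6] [-1.2 -0.8 -4.1]
```

View pics/s16d.png

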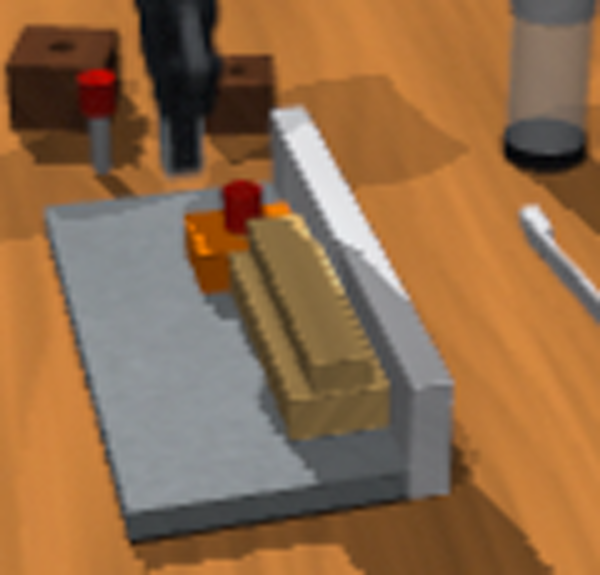

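View pics/t16d.png

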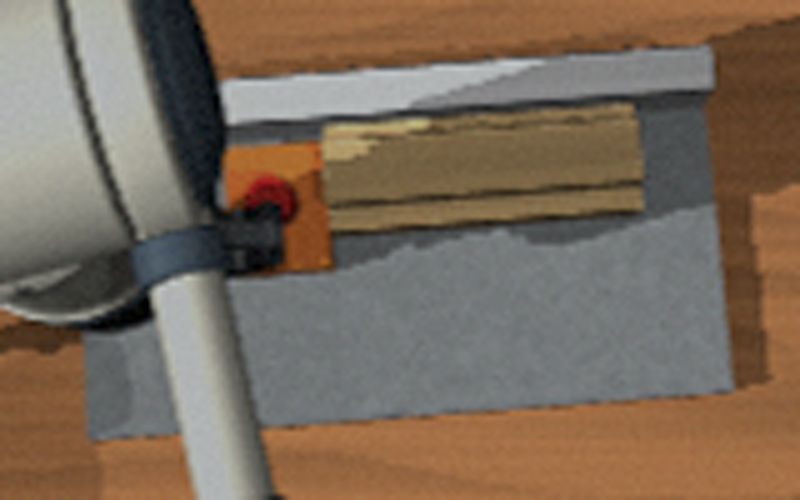

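Run:
```python
from h import *
for tag in ('t3','t16'):
    d=load(tag); h=cv2.cvtColor(d['pixels'],cv2.COLOR_RGB2HSV).astype(int); 
    p=d['pixels'].astype(float)
    for v in (210,212,229,231): print(tag,v,[ (int(a)) for a in (p[v,222:231,0]-p[v,222:231,2])])
```

```text
t3 210 [105, 102, 106, 92, 36, -2, -5, -4, -6]
t3 212 [103, 107, 104, 94, 35, -3, -2, -2, -3]
t3 229 [107, 105, 104, 108, 92, 36, -4, -5, -2]
t3 231 [101, 109, 104, 106, 102, 62, 3, -3, -4]
t16 210 [127, 116, 74, 71, 70, 70, 71, 72, 69]
t16 212 [130, 133, 94, 49, 49, 49, 52, 50, 51]
t16 229 [104, 98, 102, 92, 32, -4, -2, -4, -1]
t16 231 [100, 106, 106, 97, 40, -6, -3, -4, -1]
```

```bash
python3 -m jog '[4,0,-5,0, 4,0,-9.5,0, 4,-4,-9.5,0, 4,-8,-9.5,0, 4,-10,-9.5,0, 4,-12,-9.5,0, 4,-13,-9.5,0, 4,-14,-9.5,0]' 0
```

```text
t: 37.5
ee_pos: [516.8, 153.5, 37.0]
orientation: [-0.033, 0.999, -0.001, -0.003]
force: [-1.2, -0.1, 0.9]
opening: -0.0
```

```bash
python3 -m jog '[0,-0.5,0,0, 0,-1,0,0, 0,-1.5,0,0, 0,-2,0,0, 0,-2.5,0,0, 0,-3,0,0, 0,-3,0,0, 0,-3,0,0]' 0
```

```text
t: 38.5
ee_pos: [516.8, 150.5, 37.0]
orientation: [-0.033, 0.999, -0.001, -0.003]
force: [-0.7, 0.6, -0.6]
opening: -0.1
```

```bash
python3 -m jog '[0,-0.7,0,0, 0,-1.4,0,0, 0,-2.1,0,0, 0,-2.8,0,0, 0,-3.5,0,0, 0,-4.2,0,0, 0,-5,0,0, 0,-5,0,0]' 0
```

```text
t: 39.5
ee_pos: [516.8, 145.9, 37.0]
orientation: [-0.033, 0.999, -0.001, -0.003]
force: [1.5, 4.4, -0.7]
opening: 0.2
```

```bash
python3 -m jog '[0,-0.5,0,0, 0,-1,0,0, 0,-1.5,0,0, 0,-2,0,0, 0,-2.5,0,0, 0,-2.5,0,0, 0,-2.5,0,0, 0,-2.5,0,0]' 0
```

```text
t: 40.5
ee_pos: [516.9, 144.5, 37.0]
orientation: [-0.033, 0.999, 0.0, -0.003]
force: [1.5, 8.1, -1.7]
opening: 0.1
```

```bash
python3 -m jog '[0,8,0,0, 0,8,45,0, 0,-30,75,0, 4,-85,75,0, 8,-123,65,0, 8,-123,35,0, 8,-123,12,0, 8,-123,9,0]' 0;  python3 - <<'E'
from h import *
d=snap('side','s17'); s=arm.state(); print(s['t'],s['ee_pos'].round(1),s['force'].round(1)); a=cv2.imread('pics/s17.png')[130:245,170:290]; cv2.imwrite('pics/s17d.png',cv2.resize(a,None,fx=5,fy=5,interpolation=cv2.INTER_CUBIC))
E
```

```text
t: 41.5
ee_pos: [523.4, 20.9, 44.0]
orientation: [-0.033, 0.999, -0.0, -0.005]
force: [-0.2, -0.1, 0.6]
opening: -0.1
41.55 [524.1  21.1  45. ] [-0.1  0.4  0.2]
```

View pics/s17d.png

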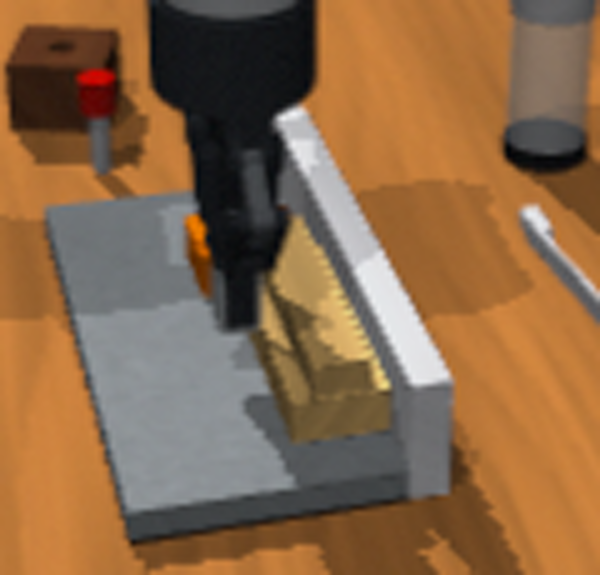

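```bash
python3 -m jog '[2,0.1,0,0, 4,0.3,0,0, 6,0.4,0,0, 8,0.5,0,0, 9,0.6,0,0, 10,0.6,0,0, 11,0.7,0,0, 12,0.8,0,0]' 0
```

```text
t: 42.55
ee_pos: [533.2, 21.7, 45.1]
orientation: [-0.033, 0.999, -0.0, -0.008]
force: [-16.9, -1.4, 10.4]
opening: -0.3
```

```bash
python3 -m jog '[2,0.1,-1,0, 2.5,0.2,-2,0, 2.5,0.2,-3,0, 2.5,0.2,-3.5,0, 3,0.2,-4,0, 3,0.2,-4,0, 3,0.2,-4,0, 3,0.2,-4,0]' 0
```

```text
t: 43.55
ee_pos: [533.1, 21.6, 42.2]
orientation: [-0.033, 0.999, -0.001, -0.011]
force: [-18.6, -1.9, 15.0]
opening: -0.2
```

```bash
python3 -m jog '[3.2,0.2,-1,0, 3.6,0.2,-1.2,0, 4,0.3,-1.4,0, 4.4,0.3,-1.6,0, 4.8,0.3,-1.6,0, 4.8,0.3,-1.6,0, 4.8,0.3,-1.6,0, 4.8,0.3,-1.6,0]' 0
python3 - <<'E'
from h import *
d=snap('side','s18'); s=arm.state(); print(s['t'],s['ee_pos'].round(1),s['force'].round(1)); a=cv2.imread('pics/s18.png')[130:245,170:290]; cv2.imwrite('pics/s18d.png',cv2.resize(a,None,fx=5,fy=5,interpolation=cv2.INTER_CUBIC)); snap('wrist','w18')
E
```

```text
t: 44.55
ee_pos: [533.0, 21.6, 42.2]
orientation: [-0.033, 0.999, -0.001, -0.017]
force: [-28.1, -2.2, 22.5]
opening: 0.3
44.6 [533.   21.6  42.3] [-28.   -0.7  21.6]
```

View pics/s18d.png

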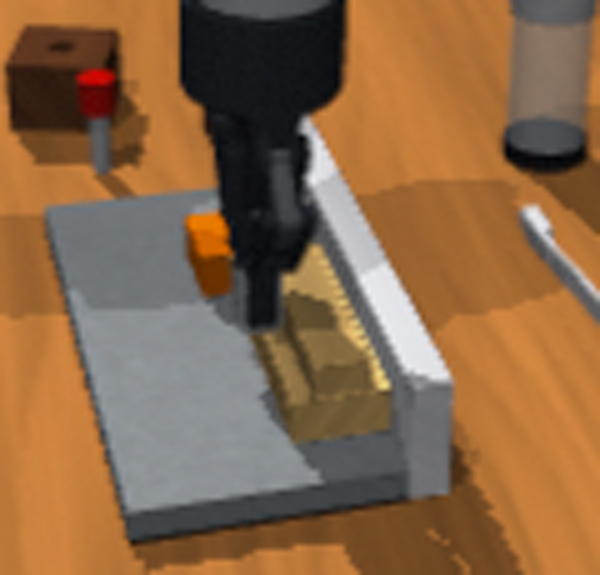

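View pics/w18.png

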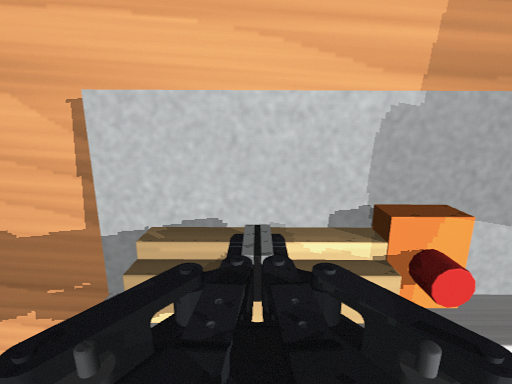

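Run:
```python
from h import *
s=arm.state(); print(s['t'],s['ee_pos'].round(1),s['force'].round(1)); print(arm.finish_job())
```

```text
44.65 [533.   21.6  42.3] [-27.4  -0.9  22. ]
the job is handed in; nothing more can be done
None
```

I did all three steps in the order asked and handed the job in at 44.65 s, still pushing.

- **Stop:** I slid it to its hard end, where it resisted with about 9 N.
- **Pin:** I took the leftmost pin, from the large block, and put it through the stop and the deck. Pressing its head with 38 N met solid resistance at z = 64.6 mm, against 64 mm for fully home.
- **Strip:** I laid it rib up, slid its end up to the stop and pushed it against the fence. The closed fingertips now press in the corner between its near ledge and the rib.
- **Last checks:** At hand-in the push was about 27 N back and 22 N down, steady. The tip height of 42.3 mm fits a strip lying flat on the deck. The last pictures show the strip along the fence with its end at the stop. I saw no change in the bowl, grinder or tongs in the pictures where they appear.

**Less certain:**
- Bringing the strip up to the stop had shifted the pinned stop by about 2 mm, its play, as seen from the top camera. I pushed the stop, and the strip with it, back with about 8 N. The top camera was blocked after that, so contact at the stop rests on that push and the last oblique wrist picture.
- The gripper read about 18.5 mm on the 22 mm pin head. The pin still lifted straight and went in freely.

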